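# Nest the parts-pot covers in the stand

### The arm

A 7-joint arm with a two-finger parallel gripper is mounted at the origin on the work surface. World frame = base frame: x ahead of the robot, y to its left, z up, the work surface at z = 0. Lengths are in m, angles in degrees, forces in N, time in s.
With the tool pointing down it reaches from about 0.425 to 0.875 m from the base axis. Payload 4.7 kg.
Tool frame: the origin (TCP) lies at the very end of the fingers, on their centre line; the grasp point (between the pads) lies env.tcp_to_grasp behind it (env.tcp_to_grasp is the distance from the TCP to the grasp point, in m); z points along the fingers, x is the direction in which the jaws open and shut, and the axes are right-handed (so a half turn about z gives the same grasp; the last joint's range is limited). The gripper opens to 87 mm and grips with 3 to 60 N. Pads are 19 mm wide; open, the fingers measure 117 mm over their backs; the gripper's body (75 mm by 190 mm) begins 51 mm behind the grasp point.
Start: joints at [-75.338, 18.392, -4.016, 83.108, 1.295, 78.541, -3.26], TCP at [0.156, 0.631, 0.194] pointing down, gripper open.
Joint ranges: [-163.93, 163.93], [-17.29, 119.83], [-79.2, 71.16], [3.27, 140.29], [-89.18, 269.18], [5.43, 117.66], [-154.24, 154.24]. Speed limits (degrees/s): [147.25, 147.25, 180, 180, 180, 180, 180].

### API

Orientations are given as [roll, pitch, yaw] about the fixed x, y, z axes, in that order (R = Rz(yaw) Ry(pitch) Rx(roll)).
In Python, from cell import env gives the robot as it stands. The module is installed in compiled form; this text tells all that it offers.
- The arm moves only by the tool send_rows, never from a script. Its argument "steps" is a list of rows, each a list of 3 entries, a list of its own where there are three numbers: the shift along the tool's x, y, z in m, then the turn, a rotation vector about the tool's x, y, z in rad, then the finger opening in m, from 0 to 0.087. A call has exactly 5 rows; each row is the pose to reach, as a shift and turn from the pose commanded when the call began, along the tool's axes at that moment; what a row does not reach only later rows make up. A row lasts 1/12 s, in which the tool goes at most 41.7 mm and 7.16 degrees, less where a joint would pass 70% of its speed; a pose out of reach is approached as far as the arm can. A call with a gripper value outside its range is refused whole. The fingers move at their own pace and stop on an object; "grip_force" is the grip in N (left out, the last holds). Time passes only in rows, so rows that repeat a pose let the fingers close, or fill a call up. It gives the time, the measured TCP pose, the force and the opening at its end, in the units of the state.
- env.get_obs(): the state, without advancing time (a new reading comes with each control period).
- env.read_camera(name): name is "side" or "top" or "wrist"; returns a dict with "pixels" (400x640x3 uint8, red, green, blue), "fx", "fy", "cx", "cy" (pixels), "position" and "rotation" of the camera in the world. Camera axes: x right, y up, looking along -z (the intrinsics and any distortion apply to the point x, -y, -z); pixel columns grow to the right and rows downward; lengths in m; the calibration is good to about 2 mm. A picture is of the moment at which its call begins. There is no depth.
- env.sign_off(): hands the job in, once; it reports no verdict.
The state is a dict: "time_s": time; "qpos": joint angles; "joint_velocities": joint speeds; "effort": joint torques, N m; "tool_pos": TCP position; "tool_rot": TCP orientation; "force": force on the tool from outside, world axes, zero at the start; "wrist_torque": the same for the moment, N m; "grip_width": finger opening in m.
Only numpy, scipy, OpenCV 4.12 (cv2) and the standard library are available. Lean on these libraries where they do the work, as an engineer would, in place of code of your own. Each camera call takes 0.05 s, during which the arm holds its last target.

### The job

Tidy the domed pot covers on the workbench into a nested stack: set the blue cover, hollow side up as it lies, down inside the grey cover in the wooden ring stand, then the yellow cover in the same way inside the blue one, each fully seated and level. Leave the grey cover in its stand and the red cover where it lies.

Things in the scene. Friction and masses are not known exactly. Their poses are not given: they have to be found in the camera images.
- grey_cover: Grey domed plastic cover, shaped like the blue one, hollow up in a fixed wooden ring stand (84 mm wide foot; ring 68 mm wide, 17 mm high); origin 4 mm above the bench. A cover nested in another rests by its shoulder on the lower rim, same axis, origin about 15 mm above the lower one's; its rim stands 15 mm above the lower rim, so grip only the skirt's top 10 mm.
- blue_cover: Blue domed pot cover, about 45 g, upside down (hollow up) on the bench. Round: 34 mm high; crown underneath 22 mm wide, dome 44 mm wide at 17 mm, sloping shoulder, upright skirt 54 mm wide from 23 mm up to the rim at 34 mm; wall 3 mm, mouth 48 mm. Origin: centre of the crown's underside, z up through the hollow; yaw is of no matter. Grip it across the skirt.
- yellow_cover: Yellow domed cover, same shape, size and origin as the blue one, upside down (hollow up) on the bench. Centres of the four covers start at least 100 mm apart; nothing else tall stands among them.
- red_cover: Red domed cover, same shape, size and origin as the blue one, also hollow up on the bench; it is not part of the job and stays.

How it is judged (in metres and radians):
On the way, in this order (a step that is already met when the one before it is completed fails the run):
1. the blue cover is seated inside the grey one and let go (horizontal distance between blue_cover and grey_cover below 0.01 m and z of blue_cover in the frame of grey_cover between 0.009 and 0.021 m and angle between the z axis of blue_cover and the z axis of grey_cover, either way round below 0.21 rad and angle between blue_cover's own z axis and vertical below 0.26 rad and contact force between blue_cover and the fingers below 0.2 N), for 0.2 s.
2. the yellow cover is seated inside the blue one and let go (horizontal distance between yellow_cover and blue_cover below 0.01 m and z of yellow_cover in the frame of blue_cover between 0.009 and 0.021 m and angle between the z axis of yellow_cover and the z axis of blue_cover, either way round below 0.21 rad and angle between yellow_cover's own z axis and vertical below 0.26 rad and contact force between yellow_cover and the fingers below 0.2 N), for 0.2 s.
At the end, for the whole second after the job is handed in: Blue sits in grey and yellow in blue: each within 10 mm of the lower one's axis, 9 to 21 mm above it origin to origin, within 12 degrees of it and 15 of level. Grey is within 15 mm of its start and 12 degrees of level, red within 20 mm of its start; the three stacked are at rest (horizontal distance between blue_cover and grey_cover below 0.01 m and z of blue_cover in the frame of grey_cover between 0.009 and 0.021 m and angle between the z axis of blue_cover and the z axis of grey_cover, either way round below 0.21 rad and angle between each of blue_cover, yellow_cover's own z axis and vertical below 0.26 rad and horizontal distance between yellow_cover and blue_cover below 0.01 m and z of yellow_cover in the frame of blue_cover between 0.009 and 0.021 m and angle between the z axis of yellow_cover and the z axis of blue_cover, either way round below 0.21 rad and distance of grey_cover from where it was at the start of the episode below 0.015 m and angle between grey_cover's own z axis and vertical below 0.21 rad and distance of red_cover from where it was at the start of the episode below 0.02 m and linear speed of each of grey_cover, blue_cover, yellow_cover below 0.02 m/s); the robot touches nothing.
It fails at once if the red cover is moved more than 20 mm (not (distance of red_cover from where it was at the start of the episode below 0.02 m)).
It also fails if it takes over 51 s, if anything falls off the work surface, if the arm or the gripper's body presses on something with over 40 N, if the wrist force passes 120 N, or if a joint passes its speed limit or range.

## Working session

There is one attempt and no reset: what is moved stays moved. The work goes in short steps, Python scripts to look and compute and a tool call to move; the robot and the scene stay as the last step left them, time stands still between calls to the robot, and variables do not carry over. Pictures are saved under pics/ and viewed, and the job is handed in when it is done.

Besides the shell and the picture viewer there is one more tool, called as name([rows], argument=value, ...), one row to a line, values as JSON. send_rows: Moves the arm, as the interface text tells. Its arguments: {"type":"object","properties":{"steps":{"type":"array"},"grip_force":{"type":"number"}},"required":["steps"]}

```bash
mkdir -p pics; python3 - <<'E'
from cell import env
import cv2,numpy as np
print(env.get_obs(), env.tcp_to_grasp)
for n in ["side","top"]:
    c=env.read_camera(n); cv2.imwrite(f"pics/{n}0.png",c["pixels"][:,:,::-1])
    print(n,{k:v for k,v in c.items() if k!="pixels"})
E
```

```text
{'time_s': 0.0, 'qpos': array([-75.33769799,  18.44198908,  -4.01666574,  83.17658301,
         1.29408362,  78.54094163,  -3.25899407]), 'joint_velocities': array([-0.08240137, -0.0860007 ,  0.01188992,  0.1575317 , -0.00993952,
        0.08322125, -0.13520312]), 'effort': array([-4.92460174e-06, -4.91273725e+01, -4.03602831e-01, -3.12526309e+01,
       -6.39149174e-02,  4.36471682e-02,  1.60568616e-04]), 'tool_pos': array([0.1555307 , 0.63047168, 0.1932138 ]), 'tool_rot': array([1.79995438e+02, 1.14312962e-01, 7.61493798e+01]), 'force': array([ 0.36691997,  0.35719998, -0.03306366]), 'wrist_torque': array([ 0.00140132, -0.03641757, -0.01377364]), 'grip_width': 0.08700822729653819} 0.0187
side {'fx': 377.52131090748173, 'fy': 377.52131090748173, 'cx': 320.54692367067213, 'cy': 202.43152140193274, 'position': array([0.36281866, 0.44013882, 0.5685624 ]), 'rotation': array([  42.36401091,   -0.86686199, -159.48536097])}
top {'fx': 520.2808627396506, 'fy': 520.2808627396506, 'cx': 314.84875553161214, 'cy': 205.52211406471483, 'position': array([0.38535169, 0.0023264 , 1.1970674 ]), 'rotation': array([  7.97230103,   0.84947449, -89.55598466])}
```

View pics/side0.png

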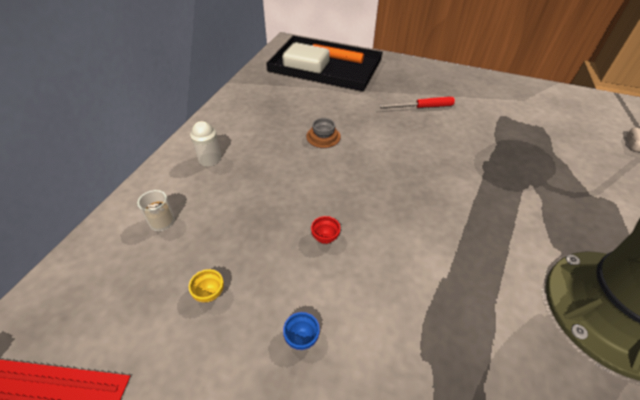

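View pics/top0.png

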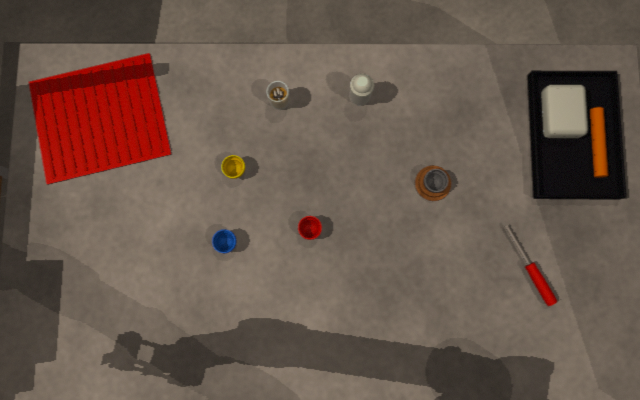

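The side view shows blue at (301,330), yellow at (206,286), red at (326,230) and grey in its ring at (323,130). In the top view they are at about (224,241), (233,167), (310,228) and (435,181).

```bash
cat > h.py <<'E'
from cell import env
import cv2,numpy as np
from scipy.spatial.transform import Rotation as R
H={'blue':((105,125),120,60),'yellow':((20,34),120,60),'red':((0,6),130,60)}
def rot(c): return R.from_euler('xyz',c['rotation'],degrees=True).as_matrix()
def cast(c,u,v,z):
    d=rot(c)@np.array([(u-c['cx'])/c['fx'],-(v-c['cy'])/c['fy'],-1])
    p=np.array(c['position']); return p+d*(z-p[2])/d[2]
def proj(c,P):
    q=rot(c).T@(np.array(P)-c['position']); return c['cx']+c['fx']*q[0]/-q[2], c['cy']+c['fy']*q[1]/q[2]
def blobs(c,name,amin=100):
    hsv=cv2.cvtColor(c['pixels'],cv2.COLOR_RGB2HSV)
    (a,b),s,v=H[name]; m=cv2.inRange(hsv,(a,s,v),(b,255,255))
    cs,_=cv2.findContours(m,cv2.RETR_EXTERNAL,cv2.CHAIN_APPROX_NONE)
    return [k for k in cs if cv2.contourArea(k)>amin]
def local(o,P):
    "world point -> shift along tool axes from measured TCP"
    return R.from_euler('xyz',o['tool_rot'],degrees=True).as_matrix().T@(np.array(P)-o['tool_pos'])
E
python3 - <<'E'
from h import *
for n in ["top","side"]:
    c=env.read_camera(n)
    for k in H:
        for b in blobs(c,k):
            pts=b[:,0,:]
            # cast contour to rim plane, fit circle
            W=np.array([cast(c,u,v,.032)[:2] for u,v in pts])
            e=cv2.minEnclosingCircle((W*1000).astype(np.float32))
            if e[1]<60: print(n,k,cv2.boundingRect(b),np.round(e,1) if 0 else (np.round(e[0],1),round(e[1],1)))
    x,y,w,h=(405,155,60,55) if n=="top" else (295,105,55,50)
    im=cv2.resize(c['pixels'][y:y+h,x:x+w,::-1],None,fx=8,fy=8,interpolation=cv2.INTER_CUBIC)
    cv2.imwrite(f"pics/grey_{n}.png",im)
    if n=='top':print([np.round(cast(c,u,v,.038),4) for u,v in [(436,180),(434,182)]])
E
```

```text
top blue (212, 230, 24, 23) (array([467.4, 224.7]), 27.2)
top yellow (221, 155, 25, 24) (array([638.1, 209.7]), 28.5)
top red (525, 262, 32, 44) (array([ 377.1, -476.9]), 50.6)
top red (298, 216, 24, 24) (array([498.9,  32.7]), 27.7)
[array([ 0.6073, -0.2523,  0.038 ]), array([ 0.6027, -0.2477,  0.038 ])]
side blue (284, 312, 35, 38) (array([464.7, 226.7]), 28.2)
side yellow (188, 269, 36, 33) (array([634.7, 211.5]), 30.4)
side red (311, 216, 30, 28) (array([495.8,  36.8]), 31.8)
side red (417, 96, 38, 12) (array([ 374.9, -454.3]), 56.6)
```

View pics/grey_top.png

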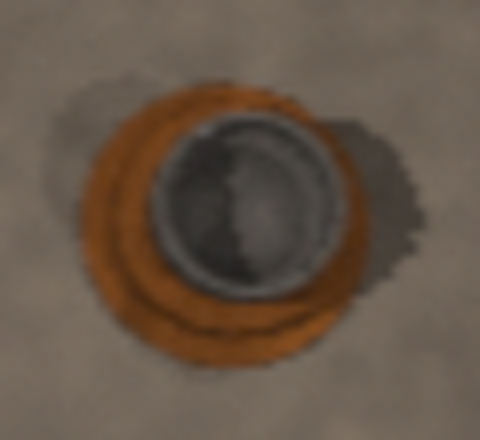

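View pics/grey_side.png

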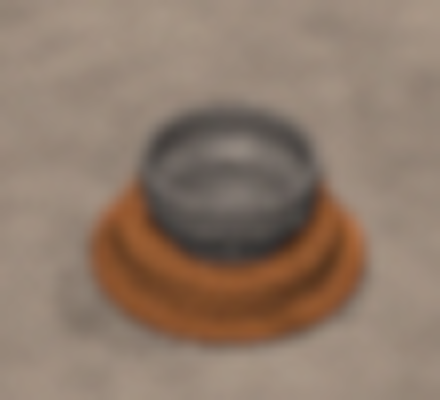

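send_rows([
  [[-0.0213, 0.0266, 0], [0, 0, 0], 0.087],
  [[-0.0425, 0.0531, 0], [0, 0, 0], 0.087],
  [[-0.0638, 0.0797, 0], [0, 0, 0], 0.087],
  [[-0.085, 0.1062, 0], [0, 0, 0], 0.087],
  [[-0.1063, 0.1328, 0], [0, 0, 0], 0.087],
], grip_force=12)

```text
time_s: 0.62
tool_pos: [0.2599, 0.4946, 0.1942]
tool_rot: [180.0, 0.0, 76.2]
force: [1.5, -0.3, -0.4]
grip_width: 0.0871
```

send_rows([
  [[-0.0213, 0.0266, 0], [0, 0, 0], 0.087],
  [[-0.0425, 0.0531, 0], [0, 0, 0], 0.087],
  [[-0.0638, 0.0797, 0], [0, 0, 0], 0.087],
  [[-0.085, 0.1062, 0], [0, 0, 0], 0.087],
  [[-0.1063, 0.1328, 0], [0, 0, 0], 0.087],
])

```text
time_s: 1.03
tool_pos: [0.3633, 0.3596, 0.1944]
tool_rot: [-180.0, -0.0, 76.2]
force: [0.3, -0.6, 0.4]
grip_width: 0.0873
```

send_rows([
  [[-0.0213, 0.0266, 0], [0, 0, 0], 0.087],
  [[-0.0425, 0.0531, 0], [0, 0, 0], 0.087],
  [[-0.0638, 0.0797, 0], [0, 0, 0], 0.087],
  [[-0.085, 0.1062, 0], [0, 0, 0], 0.087],
  [[-0.1063, 0.1328, 0], [0, 0, 0], 0.087],
])

```text
time_s: 1.45
tool_pos: [0.4668, 0.2246, 0.1944]
tool_rot: [180.0, -0.0, 76.2]
force: [0.6, 0.3, 1.0]
grip_width: 0.0868
```

```bash
python3 - <<'E'
from h import *
c=env.read_camera("wrist"); o=env.get_obs()
print(o['time_s'],o['tool_pos'],o['tool_rot'],o['force'],c['position'],c['rotation'],c['fx'])
cv2.imwrite("pics/w1.png",c['pixels'][:,:,::-1])
for b in blobs(c,'blue',400):
    W=np.array([cast(c,u,v,.034)[:2] for u,v in b[:,0,:]]); e=cv2.minEnclosingCircle((W*1000).astype(np.float32))
    print(cv2.boundingRect(b),e)
E
```

```text
1.5 [0.47171667 0.21675335 0.19462762] [1.79744372e+02 1.58979591e-01 7.55992913e+01] [ 3.86316945 -5.41328237  0.47428276] [0.39105316 0.24419386 0.38556348] [-16.40519424  -0.08188569  76.14115226] 348.7962518590979
(298, 152, 52, 52) ((464.3242492675781, 227.4998016357422), 27.296945571899414)
```

View pics/w1.png

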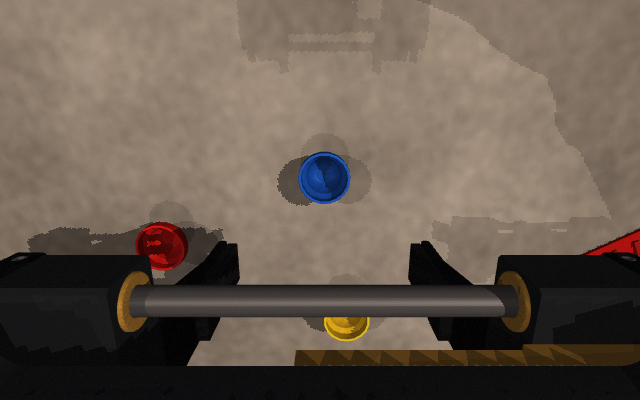

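Blue sits at (324,178) in the wrist view, clear of the fingers. I'll descend partway, let the arm settle and measure again.

send_rows([
  [[0, -0.0015, 0.02], [0, 0, 0], 0.087],
  [[0, -0.0015, 0.05], [0, 0, 0], 0.087],
  [[0, -0.0015, 0.08], [0, 0, 0], 0.087],
  [[0, -0.0015, 0.1], [0, 0, 0], 0.087],
  [[0, -0.0015, 0.1], [0, 0, 0], 0.087],
])

```text
time_s: 1.92
tool_pos: [0.4612, 0.2247, 0.0898]
tool_rot: [-179.7, 0.4, 76.1]
force: [-1.7, 0.3, -1.4]
grip_width: 0.0868
```

```bash
python3 - <<'E'
from h import *
env.read_camera("top")
c=env.read_camera("wrist"); o=env.get_obs()
print(o['time_s'],o['tool_pos'],o['tool_rot'],o['force'],c['position'],c['rotation'],c['fx'])
cv2.imwrite("pics/w2.png",c['pixels'][:,:,::-1])
for b in blobs(c,'blue',400):
    W=np.array([cast(c,u,v,.034)[:2] for u,v in b[:,0,:]]); e=cv2.minEnclosingCircle((W*1000).astype(np.float32))
    print(cv2.boundingRect(b),e, local(o,[e[0][0]/1000,e[0][1]/1000,.026]))
E
```

```text
2.0167 [0.46433102 0.22638944 0.09431551] [-1.79959531e+02  5.11808779e-02  7.61483041e+01] [-0.48097702  0.58403939  0.32205581] [0.38786259 0.24575062 0.283767  ] [-16.21003853   0.15329293  76.13643832] 348.7962518590979
(289, 176, 72, 70) ((463.6862487792969, 226.8563690185547), 27.746376037597656) [ 0.00036001 -0.00068955  0.06831572]
```

View pics/w2.png

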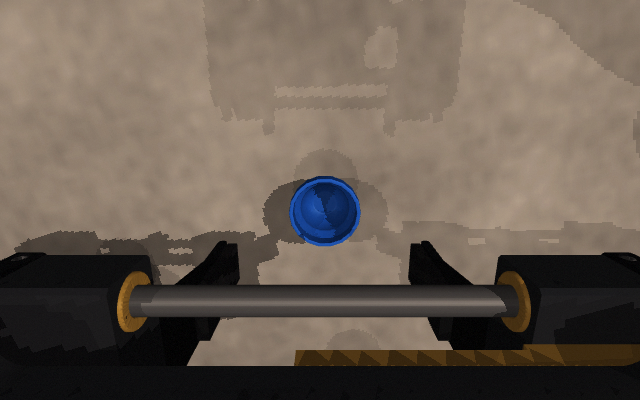

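Blue is at (324,211), midway between the fingers' inner edges at columns 238 and 410. Descend so the tips stop 9 mm below the rim.

send_rows([
  [[0, 0, 0.018], [0, 0, 0], 0.087],
  [[0, 0, 0.036], [0, 0, 0], 0.087],
  [[0, 0, 0.054], [0, 0, 0], 0.087],
  [[0, 0, 0.0685], [0, 0, 0], 0.087],
  [[0, 0, 0.0685], [0, 0, 0], 0.087],
])

```text
time_s: 2.43
tool_pos: [0.464, 0.2263, 0.0252]
tool_rot: [-179.9, 0.1, 76.2]
force: [-0.6, 0.3, -0.9]
grip_width: 0.0872
```

send_rows([
  [[0, 0, 0], [0, 0, 0], 0.08],
  [[0, 0, 0], [0, 0, 0], 0.07],
  [[0, 0, 0], [0, 0, 0], 0.06],
  [[0, 0, 0], [0, 0, 0], 0.05],
  [[0, 0, 0], [0, 0, 0], 0.045],
], grip_force=12)

```text
time_s: 2.85
tool_pos: [0.4653, 0.2268, 0.0268]
tool_rot: [179.9, -0.1, 76.1]
force: [0.4, 0.5, -0.8]
grip_width: 0.0615
```

send_rows([
  [[0, 0, 0], [0, 0, 0], 0.045],
  [[0, 0, 0], [0, 0, 0], 0.045],
  [[0, 0, 0], [0, 0, 0], 0.045],
  [[0, 0, 0], [0, 0, 0], 0.045],
  [[0, 0, 0], [0, 0, 0], 0.045],
])

```text
time_s: 3.27
tool_pos: [0.4646, 0.2264, 0.0258]
tool_rot: [-180.0, 0.0, 76.1]
force: [0.7, -0.2, -0.5]
grip_width: 0.0454
```

```bash
python3 - <<'E'
from h import *
c=env.read_camera("wrist"); o=env.get_obs()
print(o['time_s'],o['tool_pos'],o['grip_width'],o['force'])
cv2.imwrite("pics/w3.png",c['pixels'][:,:,::-1])
c=env.read_camera("side");cv2.imwrite("pics/s3.png",cv2.resize(c['pixels'][230:400,200:400,::-1],None,fx=4,fy=3.5))
E
```

```text
3.3167 [0.46462656 0.22643952 0.02580891] 0.04506513126221777 [ 0.09283744 -1.17140714  0.27432125]
```

View pics/w3.png

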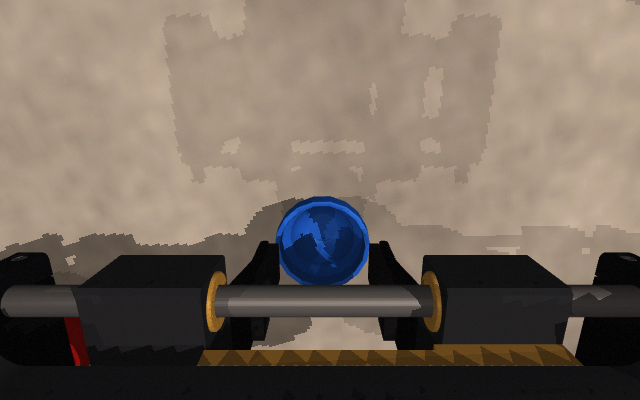

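View pics/s3.png

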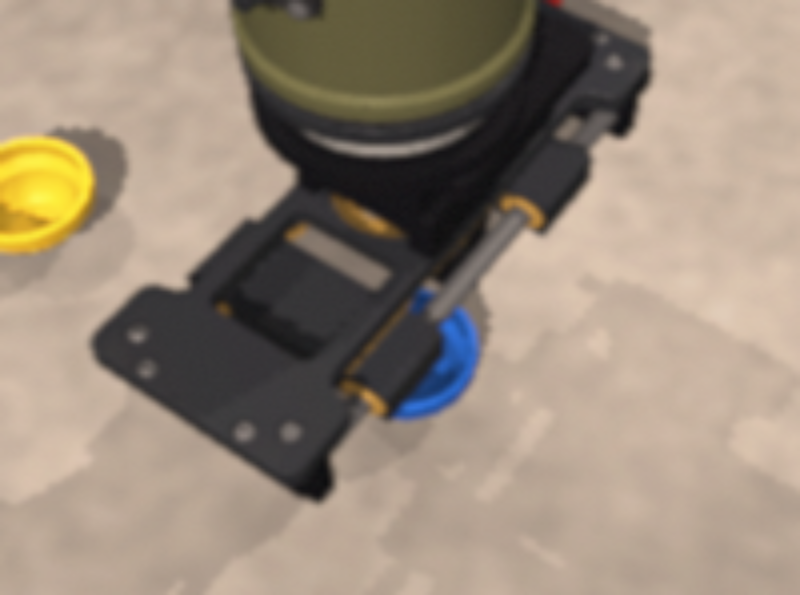

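```bash
python3 - <<'E'
from h import *
for n in ["wrist"]:
  c=env.read_camera(n); o=env.get_obs()
  for b in blobs(c,'blue',300):
   for z in (.034,):
    W=np.array([cast(c,u,v,z)[:2] for u,v in b[:,0,:]]); e=cv2.minEnclosingCircle((W*1000).astype(np.float32))
    print(n,o['tool_pos'],cv2.boundingRect(b),z,e, local(o,[e[0][0]/1000,e[0][1]/1000,.026]))
  print(proj(c,o['tool_pos']), proj(c,o['tool_pos']+[0,0,.0187]))
  A=R.from_euler('xyz',o['tool_rot'],degrees=True).as_matrix()
  for s in(-.0225,.0225):print(proj(c,o['tool_pos']+A@[s,0,0]),proj(c,o['tool_pos']+A@[s,0,-.05]))
  im=c['pixels'][170:330,220:420,::-1]; cv2.imwrite("pics/w3z.png",cv2.resize(im,None,fx=4,fy=3.7))
E
```

```text
wrist [0.46464714 0.22643298 0.02582878] (276, 196, 94, 89) 0.034 ((463.3277893066406, 226.96034240722656), 28.125564575195312) [ 0.00019611 -0.00140725 -0.00017117]
(np.float64(321.53028097717555), np.float64(240.2710806337288)) (np.float64(321.3769487003394), np.float64(253.5156240972179))
(np.float64(283.3214389585871), np.float64(240.29217959339348)) (np.float64(271.1922910972208), np.float64(282.47449989738294))
(np.float64(359.73177657051355), np.float64(240.2499857307673)) (np.float64(370.8804462582579), np.float64(282.40887282448057))
```

View pics/w3z.png

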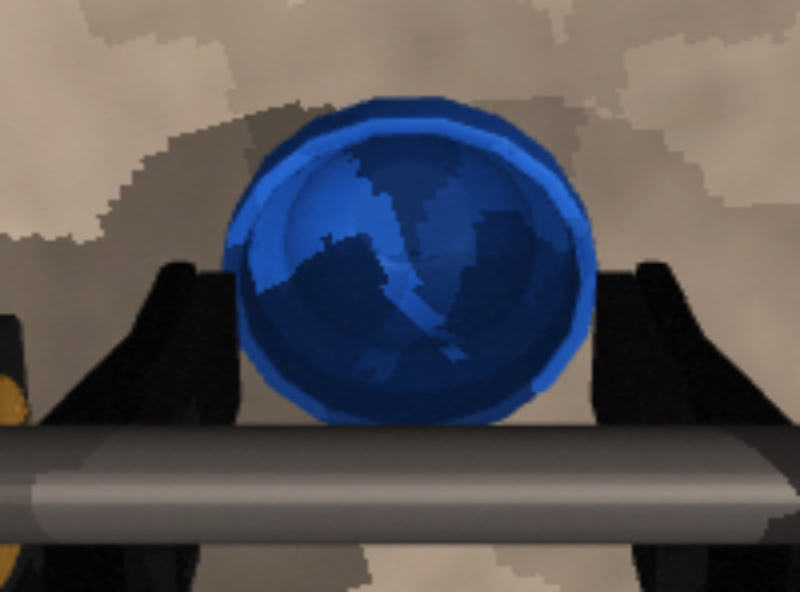

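```bash
python3 - <<'E'
from h import *
c=env.read_camera("wrist"); o=env.get_obs()
A=R.from_euler('xyz',o['tool_rot'],degrees=True).as_matrix()
for s in(.0225,.027):
  for y in (-.0095,.0095):
   for z in (0,-.0187,-.04):
    print(s,y,z,*[np.round(proj(c,o['tool_pos']+A@[q,y,z]),1) for q in (-s,s)])
print(o['grip_width'],o['time_s'])
E
```

```text
0.0225 -0.0095 0 [282.8 225.1] [360.2 225.1]
0.0225 -0.0095 -0.0187 [278.9 237.1] [363.8 237. ]
0.0225 -0.0095 -0.04 [273.4 253.9] [368.9 253.8]
0.0225 0.0095 0 [283.9 255.1] [359.3 255.1]
0.0225 0.0095 -0.0187 [280.2 269.6] [362.7 269.5]
0.0225 0.0095 -0.04 [275.  289.8] [367.5 289.7]
0.027 -0.0095 0 [275.1 225.1] [368. 225.]
0.027 -0.0095 -0.0187 [270.4 237.1] [372.3 237. ]
0.027 -0.0095 -0.04 [263.8 253.9] [378.4 253.8]
0.027 0.0095 0 [276.3 255.1] [366.8 255.1]
0.027 0.0095 -0.0187 [271.9 269.6] [370.9 269.5]
0.027 0.0095 -0.04 [265.7 289.8] [376.7 289.7]
0.04517255729123664 3.4667
```

The wrist view shows the cover undisturbed at (322,241). The visible finger ends, at row 243, scale to about 27 mm above the reported TCP, so the fingers closed over the rim without touching it. I'll reopen and step down a little; the reported TCP stays above the bench either way.

send_rows([
  [[0, 0, 0], [0, 0, 0], 0.06],
  [[0, 0, 0], [0, 0, 0], 0.075],
  [[0, 0, 0], [0, 0, 0], 0.087],
  [[0, 0, 0], [0, 0, 0], 0.087],
  [[0, 0, 0], [0, 0, 0], 0.087],
])

```text
time_s: 3.88
tool_pos: [0.4647, 0.2265, 0.0259]
tool_rot: [180.0, -0.0, 76.1]
force: [-0.2, 0.4, 0.3]
grip_width: 0.0708
```

send_rows([
  [[0, 0, 0.004], [0, 0, 0], 0.087],
  [[0, 0, 0.008], [0, 0, 0], 0.087],
  [[0, 0, 0.012], [0, 0, 0], 0.087],
  [[0, 0, 0.016], [0, 0, 0], 0.087],
  [[0, 0, 0.018], [0, 0, 0], 0.087],
])

```text
time_s: 4.3
tool_pos: [0.4642, 0.2262, 0.0069]
tool_rot: [-180.0, 0.1, 76.1]
force: [-0.3, -0.0, -0.1]
grip_width: 0.0866
```

```bash
python3 - <<'E'
from h import *
env.read_camera("top")
c=env.read_camera("wrist"); o=env.get_obs()
print(o['time_s'],o['tool_pos'],o['grip_width'],o['force'])
cv2.imwrite("pics/w4.png",c['pixels'][:,:,::-1])
c=env.read_camera("side");cv2.imwrite("pics/s4.png",cv2.resize(c['pixels'][260:400,200:400,::-1],None,fx=4,fy=4))
E
```

```text
4.4 [0.46421425 0.22617359 0.0072004 ] 0.08728474754105628 [ 0.07335946 -1.01603164  0.07572619]
```

View pics/w4.png

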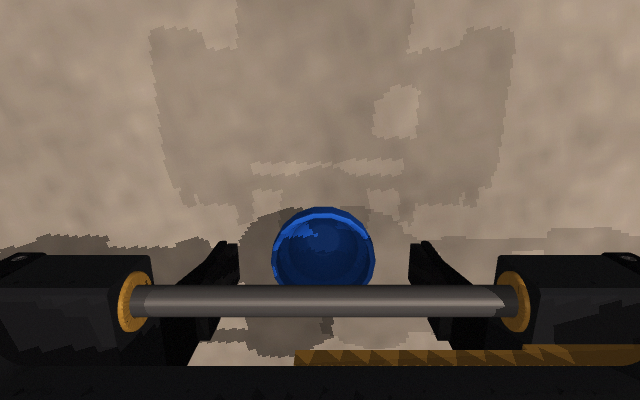

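View pics/s4.png

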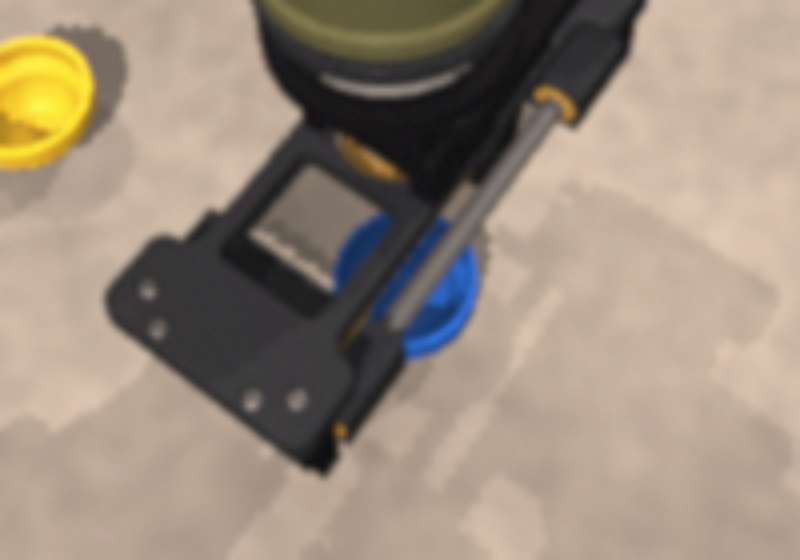

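The skirt now spans 104 px (1926 px/m) and the finger ends scale at 1977 px/m, so the ends are about 2–3 mm above the rim and 29 mm above the reported TCP. I'll go down another 11 mm slowly and watch the force.

send_rows([
  [[0, 0, 0.001], [0, 0, 0], 0.087],
  [[0, 0, 0.002], [0, 0, 0], 0.087],
  [[0, 0, 0.003], [0, 0, 0], 0.087],
  [[0, 0, 0.004], [0, 0, 0], 0.087],
  [[0, 0, 0.005], [0, 0, 0], 0.087],
])

```text
time_s: 4.87
tool_pos: [0.4647, 0.2265, 0.0028]
tool_rot: [180.0, -0.0, 76.1]
force: [-0.2, -0.4, 0.4]
grip_width: 0.0871
```

send_rows([
  [[0, 0, 0.001], [0, 0, 0], 0.087],
  [[0, 0, 0.0025], [0, 0, 0], 0.087],
  [[0, 0, 0.004], [0, 0, 0], 0.087],
  [[0, 0, 0.005], [0, 0, 0], 0.087],
  [[0, 0, 0.006], [0, 0, 0], 0.087],
])

```text
time_s: 5.28
tool_pos: [0.4646, 0.2264, -0.0033]
tool_rot: [-180.0, 0.0, 76.1]
force: [-0.1, 0.0, -0.1]
grip_width: 0.087
```

send_rows([
  [[0, 0, 0], [0, 0, 0], 0.08],
  [[0, 0, 0], [0, 0, 0], 0.07],
  [[0, 0, 0], [0, 0, 0], 0.06],
  [[0, 0, 0], [0, 0, 0], 0.048],
  [[0, 0, 0], [0, 0, 0], 0.045],
], grip_force=12)

```text
time_s: 5.7
tool_pos: [0.4647, 0.2265, -0.0031]
tool_rot: [180.0, -0.0, 76.2]
force: [-0.3, 0.6, -0.4]
grip_width: 0.0617
```

send_rows([
  [[0, 0, 0], [0, 0, 0], 0.045],
  [[0, 0, 0], [0, 0, 0], 0.045],
  [[0, 0, 0], [0, 0, 0], 0.045],
  [[0, 0, 0], [0, 0, 0], 0.045],
  [[0, 0, 0], [0, 0, 0], 0.045],
])

```text
time_s: 6.12
tool_pos: [0.4647, 0.2265, -0.0031]
tool_rot: [180.0, -0.0, 76.1]
force: [0.4, -0.5, 1.1]
grip_width: 0.0535
```

```bash
python3 - <<'E'
from h import *
c=env.read_camera("wrist"); o=env.get_obs()
print(o['time_s'],o['tool_pos'],o['grip_width'],o['force'])
cv2.imwrite("pics/w5.png",c['pixels'][:,:,::-1])
E
```

```text
6.1667 [ 0.46472422  0.22648517 -0.00304651] 0.053944075731047834 [-1.04770131 -0.33246385  0.71687796]
```

View pics/w5.png

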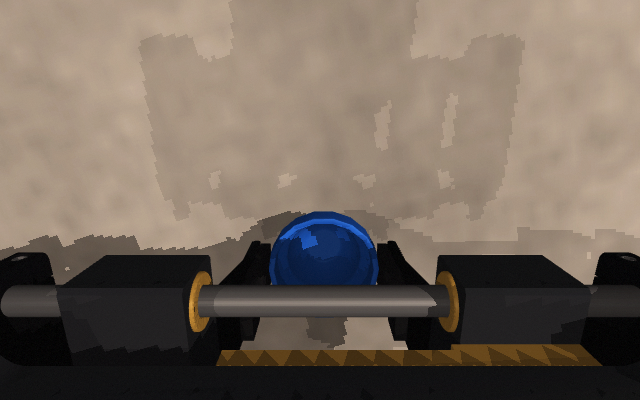

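Gripped at 53.9 mm across the skirt. Lift, then carry toward grey, stopping short so the wrist camera can see it.

send_rows([
  [[0, 0, -0.01], [0, 0, 0], 0.045],
  [[0, 0, -0.03], [0, 0, 0], 0.045],
  [[0, 0, -0.06], [0, 0, 0], 0.045],
  [[0, 0, -0.09], [0, 0, 0], 0.045],
  [[0, 0, -0.11], [0, 0, 0], 0.045],
])

```text
time_s: 6.58
tool_pos: [0.4658, 0.2269, 0.1103]
tool_rot: [179.9, -0.1, 76.1]
force: [-0.8, -0.2, -0.2]
grip_width: 0.0535
```

send_rows([
  [[-0.01, 0.008, 0], [0, 0, 0], 0.045],
  [[-0.035, 0.0275, 0], [0, 0, 0], 0.045],
  [[-0.065, 0.051, 0], [0, 0, 0], 0.045],
  [[-0.095, 0.075, 0], [0, 0, 0], 0.045],
  [[-0.125, 0.0985, 0], [0, 0, 0], 0.045],
])

```text
time_s: 7.0
tool_pos: [0.531, 0.0802, 0.1078]
tool_rot: [179.9, -0.1, 76.2]
force: [1.4, 0.1, -0.0]
grip_width: 0.0532
```

send_rows([
  [[-0.03, 0.0236, 0], [0, 0, 0], 0.045],
  [[-0.06, 0.0473, 0], [0, 0, 0], 0.045],
  [[-0.09, 0.071, 0], [0, 0, 0], 0.045],
  [[-0.12, 0.0945, 0], [0, 0, 0], 0.045],
  [[-0.15, 0.118, 0], [0, 0, 0], 0.045],
])

```text
time_s: 7.42
tool_pos: [0.6097, -0.0939, 0.1077]
tool_rot: [180.0, -0.0, 76.2]
force: [1.0, 0.2, 0.1]
grip_width: 0.0539
```

send_rows([
  [[-0.03, 0.0236, 0], [0, 0, 0], 0.045],
  [[-0.06, 0.0473, 0], [0, 0, 0], 0.045],
  [[-0.09, 0.071, 0], [0, 0, 0], 0.045],
  [[-0.12, 0.095, 0], [0, 0, 0], 0.045],
  [[-0.143, 0.113, 0], [0, 0, 0], 0.045],
])

```text
time_s: 7.83
tool_pos: [0.6849, -0.2617, 0.1073]
tool_rot: [180.0, 0.1, 76.1]
force: [-0.0, -0.1, -0.4]
grip_width: 0.0536
```

send_rows([
  [[-0.01, 0.008, 0], [0, 0, 0], 0.045],
  [[-0.01, 0.008, 0], [0, 0, 0], 0.045],
  [[-0.01, 0.008, 0], [0, 0, 0], 0.045],
  [[-0.01, 0.008, 0], [0, 0, 0], 0.045],
  [[-0.01, 0.008, 0], [0, 0, 0], 0.045],
])

```text
time_s: 8.25
tool_pos: [0.6902, -0.2673, 0.1071]
tool_rot: [-180.0, -0.1, 76.3]
force: [0.7, -0.1, -0.3]
grip_width: 0.0536
```

```bash
python3 - <<'E'
from h import *
c=env.read_camera("wrist"); o=env.get_obs()
print(o['time_s'],o['tool_pos'],o['tool_rot'],o['grip_width'],o['force'],c['position'],c['rotation'])
cv2.imwrite("pics/w6.png",c['pixels'][:,:,::-1])
np.save('w6.npy',c,allow_pickle=True)
for z in(.034,.038):print(proj(c,[.6065,-.252,z]))
c=env.read_camera("side");cv2.imwrite("pics/s6.png",c['pixels'][:,:,::-1])
E
```

```text
8.3 [ 0.69022607 -0.26744545  0.10721269] [ 1.79995588e+02 -9.03850659e-02  7.62901950e+01] 0.05338973868323222 [-0.35893614  0.05093887 -0.77159885] [ 0.61440593 -0.248175    0.29825593] [-16.39378075  -0.1584917   76.27639998]
(np.float64(314.7193757272159), np.float64(92.0956908383112))
(np.float64(314.5991881174605), np.float64(91.94408965120833))
```

View pics/w6.png

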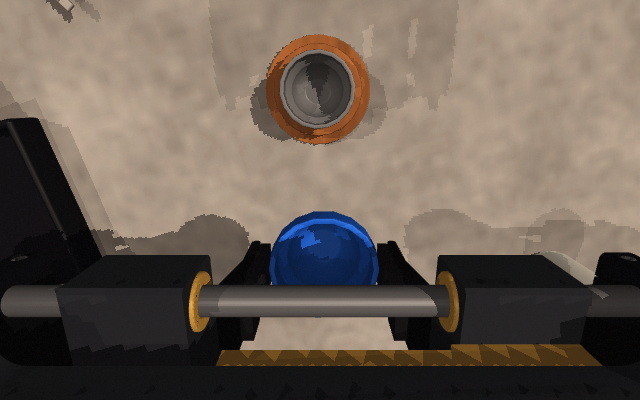

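View pics/s6.png

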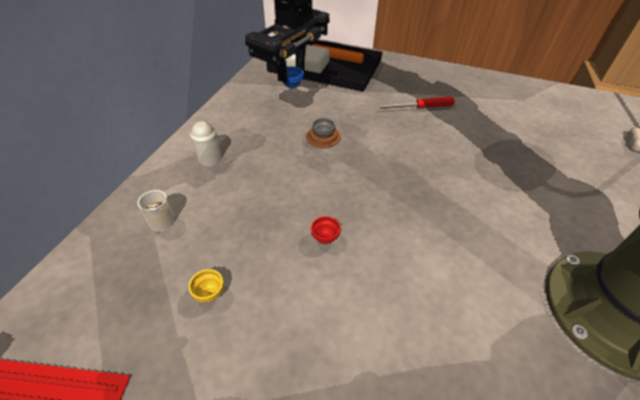

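Blue is held level at (324,250) and the grey rim shows clearly at about (318,88). Next I fit that rim.

```bash
python3 - <<'E'
from h import *
c=np.load('w6.npy',allow_pickle=True).item(); o=env.get_obs()
hsv=cv2.cvtColor(c['pixels'],cv2.COLOR_RGB2HSV)
m=cv2.inRange(hsv,(5,140,60),(18,255,255)); m[200:]=0
m=cv2.morphologyEx(m,cv2.MORPH_CLOSE,np.ones((3,3),np.uint8))
cs,h=cv2.findContours(m,cv2.RETR_CCOMP,cv2.CHAIN_APPROX_NONE)
for k,hh in zip(cs,h[0]):
    a=cv2.contourArea(k)
    if a<500: continue
    for z in ((.038,) if hh[3]>=0 else (0.004,.0)):
        W=np.array([cast(c,u,v,z)[:2] for u,v in k[:,0,:]]); e=cv2.minEnclosingCircle((W*1000).astype(np.float32))
        f=cv2.fitEllipse((W*1000).astype(np.float32))
        print(hh[3],cv2.boundingRect(k),z,e,f,local(o,[f[0][0]/1000,f[0][1]/1000,.016]))
E
```

```text
-1 (266, 35, 104, 109) 0.004 ((605.3955078125, -250.03683471679688), 41.807342529296875) ((605.4229736328125, -250.01756286621094), (82.50914001464844, 82.71013641357422), 110.8287353515625) [-0.00299167 -0.08661132  0.09125636]
-1 (266, 35, 104, 109) 0.0 ((605.2728881835938, -250.06204223632812), 42.37569808959961) ((605.3008422851562, -250.04261779785156), (83.63074493408203, 83.83445739746094), 110.82848358154297) [-0.00304499 -0.08672402  0.09125627]
0 (279, 48, 77, 82) 0.038 ((605.3136596679688, -250.17323303222656), 27.66935920715332) ((605.4664916992188, -250.0703125), (54.1136360168457, 54.264984130859375), 19.808738708496094) [-0.00303259 -0.08655653  0.09125633]
```

send_rows([
  [[-0.001, -0.02, 0], [0, 0, 0], 0.045],
  [[-0.002, -0.045, 0], [0, 0, 0], 0.045],
  [[-0.003, -0.07, 0.01], [0, 0, 0], 0.045],
  [[-0.003, -0.086, 0.03], [0, 0, 0], 0.045],
  [[-0.003, -0.086, 0.05], [0, 0, 0], 0.045],
])

```text
time_s: 8.77
tool_pos: [0.6032, -0.2512, 0.0578]
tool_rot: [180.0, -0.1, 76.1]
force: [1.0, -1.3, -1.3]
grip_width: 0.0533
```

```bash
python3 - <<'E'
from h import *
env.read_camera("top");env.read_camera("top")
o=env.get_obs()
print(o['time_s'],o['tool_pos'],o['tool_rot'],o['grip_width'],local(o,[.6054,-.2501,.016]))
c=env.read_camera("wrist");cv2.imwrite("pics/w7.png",c['pixels'][:,:,::-1])
c=env.read_camera("side");cv2.imwrite("pics/s7.png",cv2.resize(c['pixels'][60:170,240:400,::-1],None,fx=5,fy=5,interpolation=cv2.INTER_CUBIC))
E
```

```text
8.8667 [ 0.6029808  -0.24959287  0.05414894] [-1.79684514e+02 -1.08421483e-01  7.62046410e+01] 0.0535023064560633 [1.21819669e-05 2.68036214e-03 3.81348469e-02]
```

View pics/w7.png

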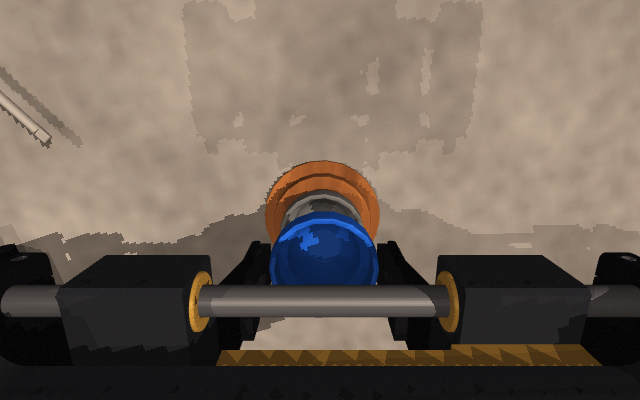

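View pics/s7.png

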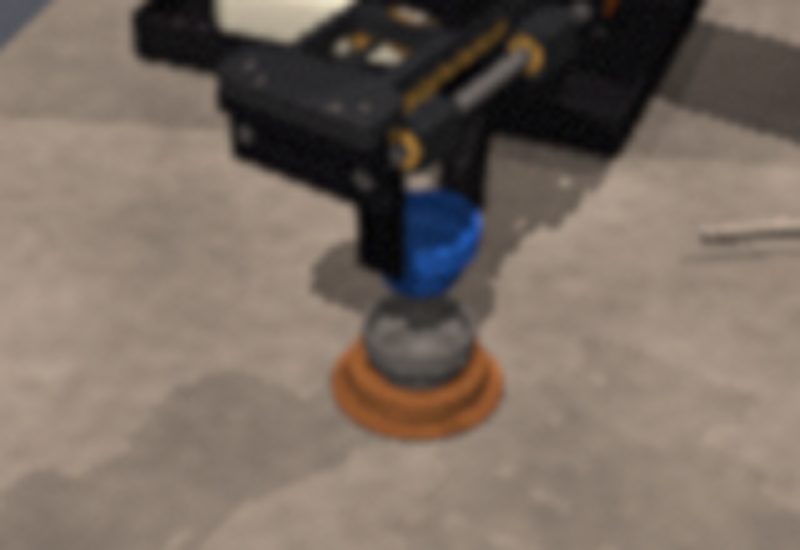

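The wrist view shows blue directly over the grey stand. In the side crop its bottom (417,290) lines up with the grey centre (418,330). I'll settle and check the offset.

send_rows([
  [[0, 0, 0.004], [0, 0, 0], 0.045],
  [[0, 0, 0.008], [0, 0, 0], 0.045],
  [[0, 0, 0.01], [0, 0, 0], 0.045],
  [[0, 0, 0.01], [0, 0, 0], 0.045],
  [[0, 0, 0.01], [0, 0, 0], 0.045],
])

```text
time_s: 9.38
tool_pos: [0.6058, -0.2523, 0.0468]
tool_rot: [180.0, 0.0, 76.1]
force: [-0.4, -0.1, -0.6]
grip_width: 0.0536
```

```bash
python3 - <<'E'
from h import *
o=env.get_obs()
print(o['time_s'],o['tool_pos'],o['tool_rot'],o['force'],o['grip_width'],local(o,[.6054,-.2501,.016]))
E
```

```text
9.3833 [ 0.60579201 -0.25233643  0.04684085] [1.79999863e+02 5.43523669e-03 7.61487830e+01] [-0.38379397 -0.13586201 -0.62724462] 0.053605567810810884 [ 0.00208048 -0.00091609  0.03084065]
```

send_rows([
  [[0.002, 0, 0.003], [0, 0, 0], 0.045],
  [[0.002, 0, 0.006], [0, 0, 0], 0.045],
  [[0.002, 0, 0.01], [0, 0, 0], 0.045],
  [[0.002, 0, 0.014], [0, 0, 0], 0.045],
  [[0.002, 0, 0.018], [0, 0, 0], 0.045],
])

```text
time_s: 9.8
tool_pos: [0.606, -0.2502, 0.0283]
tool_rot: [-180.0, -0.0, 76.1]
force: [0.5, 0.3, -0.1]
grip_width: 0.054
```

send_rows([
  [[0, 0, 0.002], [0, 0, 0], 0.045],
  [[0, 0, 0.004], [0, 0, 0], 0.045],
  [[0, 0, 0.006], [0, 0, 0], 0.045],
  [[0, 0, 0.008], [0, 0, 0], 0.045],
  [[0, 0, 0.01], [0, 0, 0], 0.045],
])

```text
time_s: 10.22
tool_pos: [0.6063, -0.2504, 0.0188]
tool_rot: [180.0, -0.0, 76.1]
force: [0.6, 0.1, -0.5]
grip_width: 0.0535
```

send_rows([
  [[0, 0, 0.001], [0, 0, 0], 0.045],
  [[0, 0, 0.002], [0, 0, 0], 0.045],
  [[0, 0, 0.0025], [0, 0, 0], 0.045],
  [[0, 0, 0.0025], [0, 0, 0], 0.045],
  [[0, 0, 0.0025], [0, 0, 0], 0.045],
])

```text
time_s: 10.63
tool_pos: [0.6063, -0.2504, 0.0167]
tool_rot: [180.0, -0.0, 76.1]
force: [-0.1, 0.5, 1.8]
grip_width: 0.0535
```

```bash
python3 - <<'E'
from h import *
o=env.get_obs()
print(o['time_s'],o['tool_pos'],o['tool_rot'],o['force'],o['grip_width'])
c=env.read_camera("wrist");cv2.imwrite("pics/w8.png",c['pixels'][:,:,::-1])
c=env.read_camera("side");cv2.imwrite("pics/s8.png",cv2.resize(c['pixels'][60:170,240:400,::-1],None,fx=5,fy=5,interpolation=cv2.INTER_CUBIC))
E
```

```text
10.6333 [ 0.60633888 -0.25039554  0.01665978] [ 1.79970927e+02 -2.35291496e-03  7.61460902e+01] [-0.05341995  0.49227127  1.82127274] 0.0535180584076248
```

View pics/s8.png

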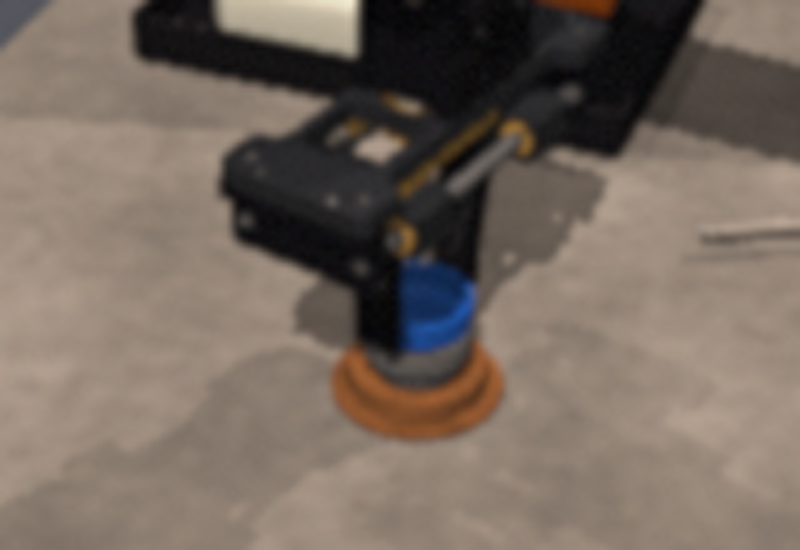

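View pics/w8.png

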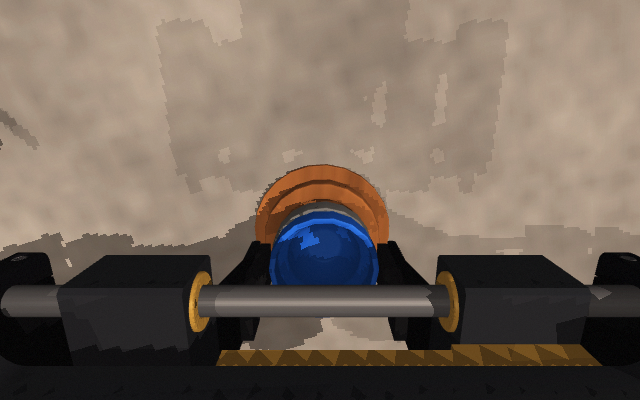

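Blue is down in grey at z 0.0167, with a slight upward contact force of 1.8 N. Press 0.5 mm more, then open slowly.

send_rows([
  [[0, 0, 0.0005], [0, 0, 0], 0.045],
  [[0, 0, 0.0005], [0, 0, 0], 0.056],
  [[0, 0, 0.0005], [0, 0, 0], 0.06],
  [[0, 0, 0.0005], [0, 0, 0], 0.07],
  [[0, 0, 0.0005], [0, 0, 0], 0.08],
])

```text
time_s: 11.15
tool_pos: [0.6059, -0.25, 0.0154]
tool_rot: [-180.0, -0.0, 76.2]
force: [0.1, -0.0, 0.3]
grip_width: 0.0665
```

send_rows([
  [[0, 0, 0], [0, 0, 0], 0.087],
  [[0, 0, 0], [0, 0, 0], 0.087],
  [[0, 0, 0], [0, 0, 0], 0.087],
  [[0, 0, -0.01], [0, 0, 0], 0.087],
  [[0, 0, -0.02], [0, 0, 0], 0.087],
])

```text
time_s: 11.57
tool_pos: [0.6057, -0.2501, 0.0361]
tool_rot: [-179.9, -0.0, 76.1]
force: [0.4, 0.4, 0.2]
grip_width: 0.0861
```

send_rows([
  [[0, 0, -0.02], [0, 0, 0], 0.087],
  [[0, 0, -0.04], [0, 0, 0], 0.087],
  [[0.01, 0.015, -0.06], [0, 0, 0], 0.087],
  [[0.03, 0.045, -0.08], [0, 0, 0], 0.087],
  [[0.04, 0.08, -0.09], [0, 0, 0], 0.087],
])

```text
time_s: 11.98
tool_pos: [0.6958, -0.2293, 0.1316]
tool_rot: [179.7, -0.1, 76.2]
force: [2.6, -0.6, -0.3]
grip_width: 0.0872
```

```bash
python3 - <<'E'
from h import *
o=env.get_obs()
print(o['time_s'],o['tool_pos'],o['tool_rot'],o['force'],o['grip_width'])
env.read_camera("top");env.read_camera("top")
c=env.read_camera("wrist");cv2.imwrite("pics/w9.png",c['pixels'][:,:,::-1])
for b in blobs(c,'blue',400):
    W=np.array([cast(c,u,v,.051)[:2] for u,v in b[:,0,:]]); e=cv2.minEnclosingCircle((W*1000).astype(np.float32)); f=cv2.fitEllipse((W*1000).astype(np.float32))
    print(cv2.boundingRect(b),e,f)
c=env.read_camera("side");cv2.imwrite("pics/s9.png",cv2.resize(c['pixels'][60:170,240:400,::-1],None,fx=5,fy=5,interpolation=cv2.INTER_CUBIC))
E
```

```text
11.9833 [ 0.69575665 -0.22928965  0.13162341] [ 1.79666527e+02 -1.30460419e-01  7.61710819e+01] [ 2.58732547 -0.62147242 -0.28318626] 0.08715208235760778
(224, 49, 76, 77) ((605.5648803710938, -249.66683959960938), 27.38602066040039) ((605.7078857421875, -249.83642578125), (52.93627166748047, 53.858924865722656), 159.962646484375)
```

View pics/s9.png

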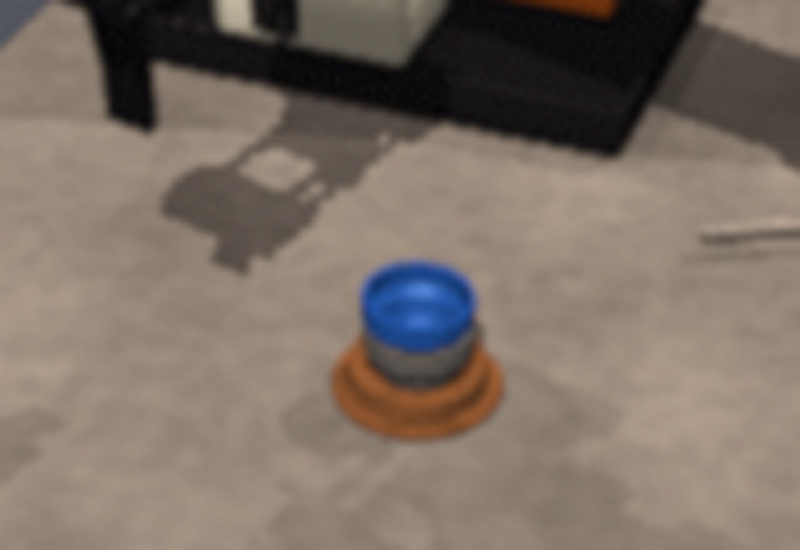

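View pics/w9.png

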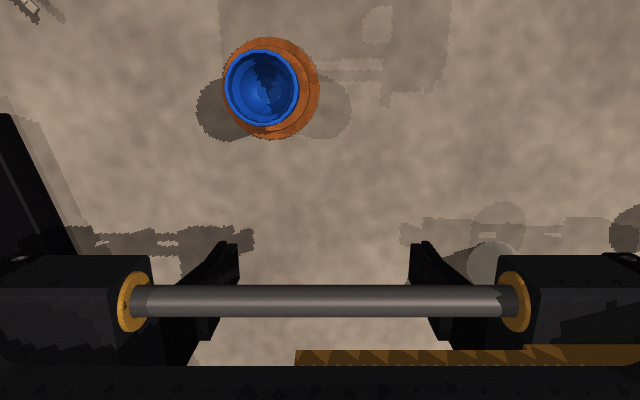

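Blue is seated, level and released. The wrist fit puts it at (605.6, −249.8) mm against grey at (605.4, −250.1), and the side crop shows the two rims parallel. Now to yellow.

send_rows([
  [[0.01, -0.004, 0], [0, 0, 0], 0.087],
  [[0.035, -0.0137, 0], [0, 0, 0], 0.087],
  [[0.068, -0.0265, 0], [0, 0, 0], 0.087],
  [[0.1, -0.039, 0], [0, 0, 0], 0.087],
  [[0.135, -0.0527, 0], [0, 0, 0], 0.087],
])

```text
time_s: 12.6
tool_pos: [0.6723, -0.0868, 0.1259]
tool_rot: [-179.9, -0.0, 76.0]
force: [1.6, 0.5, 0.7]
grip_width: 0.0872
```

send_rows([
  [[0.035, -0.0137, 0], [0, 0, 0], 0.087],
  [[0.07, -0.0273, 0], [0, 0, 0], 0.087],
  [[0.105, -0.041, 0], [0, 0, 0], 0.087],
  [[0.14, -0.0546, 0], [0, 0, 0], 0.087],
  [[0.17, -0.0664, 0], [0, 0, 0], 0.087],
])

```text
time_s: 13.02
tool_pos: [0.6484, 0.0968, 0.1261]
tool_rot: [-179.9, -0.1, 76.2]
force: [0.9, -0.7, -0.7]
grip_width: 0.0871
```

send_rows([
  [[0.03, -0.0117, 0], [0, 0, 0], 0.087],
  [[0.06, -0.0234, 0], [0, 0, 0.0], 0.087],
  [[0.085, -0.033, 0.01], [0, 0, 0], 0.087],
  [[0.103, -0.04, 0.025], [0, 0, 0], 0.087],
  [[0.1104, -0.043, 0.04], [0, 0, 0], 0.087],
])

```text
time_s: 13.43
tool_pos: [0.633, 0.2163, 0.086]
tool_rot: [-179.9, -0.2, 76.4]
force: [-0.5, 1.0, -0.3]
grip_width: 0.0875
```

send_rows([
  [[0, 0, 0], [0, 0, 0], 0.087],
  [[0, 0, 0], [0, 0, 0], 0.087],
  [[0, 0, 0], [0, 0, 0], 0.087],
  [[0, 0, 0], [0, 0, 0], 0.087],
  [[0, 0, 0], [0, 0, 0], 0.087],
])

```text
time_s: 13.85
tool_pos: [0.6364, 0.2099, 0.0873]
tool_rot: [179.9, -0.0, 76.0]
force: [0.1, -0.3, 1.0]
grip_width: 0.0868
```

```bash
python3 - <<'E'
from h import *
c=env.read_camera("wrist"); o=env.get_obs()
print(o['time_s'],o['tool_pos'],o['tool_rot'],o['force'])
cv2.imwrite("pics/w10.png",c['pixels'][:,:,::-1])
for b in blobs(c,'yellow',800):
    W=np.array([cast(c,u,v,.034)[:2] for u,v in b[:,0,:]]); e=cv2.minEnclosingCircle((W*1000).astype(np.float32))
    print(cv2.boundingRect(b),e, local(o,[e[0][0]/1000,e[0][1]/1000,-.003]))
E
```

```text
13.9 [0.6363135  0.21024359 0.08705744] [ 1.79914241e+02 -4.80934385e-02  7.60304545e+01] [ 0.20686768 -0.4877735  -0.09320538]
(288, 173, 73, 73) ((634.892333984375, 211.8807373046875), 27.943695068359375) [ 0.00117005 -0.00190915  0.0900557 ]
```

View pics/w10.png

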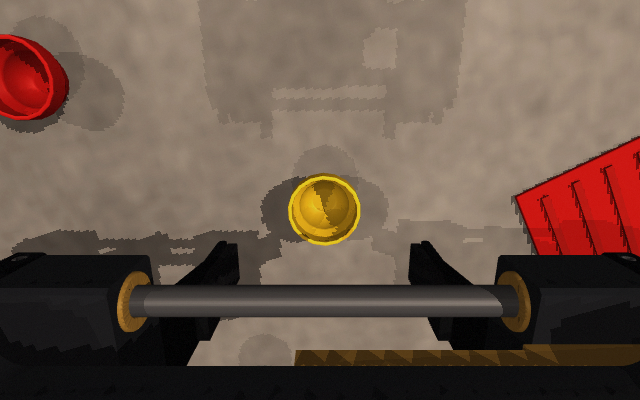

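Yellow is centred at (324,209), with red at the far left and the rack at the right, both clear. Descend 90 mm to the same depth as for blue.

send_rows([
  [[0.001, -0.001, 0.015], [0, 0, 0], 0.087],
  [[0.001, -0.001, 0.03], [0, 0, 0], 0.087],
  [[0.001, -0.001, 0.042], [0, 0, 0], 0.087],
  [[0.001, -0.001, 0.05], [0, 0, 0], 0.087],
  [[0.001, -0.001, 0.055], [0, 0, 0], 0.087],
])

```text
time_s: 14.32
tool_pos: [0.6342, 0.2122, 0.0297]
tool_rot: [-179.9, 0.1, 76.1]
force: [0.0, -0.2, -0.7]
grip_width: 0.087
```

send_rows([
  [[0, 0, 0.01], [0, 0, 0], 0.087],
  [[0, 0, 0.02], [0, 0, 0], 0.087],
  [[0, 0, 0.028], [0, 0, 0], 0.087],
  [[0, 0, 0.033], [0, 0, 0], 0.087],
  [[0, 0, 0.035], [0, 0, 0], 0.087],
])

```text
time_s: 14.73
tool_pos: [0.634, 0.2125, -0.0054]
tool_rot: [-179.9, 0.1, 76.1]
force: [0.6, -0.4, 0.3]
grip_width: 0.0875
```

send_rows([
  [[0, 0, 0], [0, 0, 0], 0.08],
  [[0, 0, 0], [0, 0, 0], 0.07],
  [[0, 0, 0], [0, 0, 0], 0.06],
  [[0, 0, 0], [0, 0, 0], 0.048],
  [[0, 0, 0], [0, 0, 0], 0.045],
], grip_force=12)

```text
time_s: 15.15
tool_pos: [0.6351, 0.2129, -0.0036]
tool_rot: [180.0, -0.0, 76.1]
force: [0.2, -0.8, -0.6]
grip_width: 0.0614
```

send_rows([
  [[0, 0, 0], [0, 0, 0], 0.045],
  [[0, 0, 0], [0, 0, 0], 0.045],
  [[0, 0, 0], [0, 0, 0], 0.045],
  [[0, 0, 0], [0, 0, 0], 0.045],
  [[0, 0, 0], [0, 0, 0], 0.045],
])

```text
time_s: 15.57
tool_pos: [0.6349, 0.2127, -0.0038]
tool_rot: [180.0, -0.0, 76.1]
force: [-0.6, -0.9, 2.3]
grip_width: 0.0529
```

```bash
python3 - <<'E'
from h import *
c=env.read_camera("wrist"); o=env.get_obs()
print(o['time_s'],o['tool_pos'],o['tool_rot'],o['grip_width'],o['force'])
cv2.imwrite("pics/w11.png",c['pixels'][:,:,::-1])
E
```

```text
15.6167 [ 0.63494951  0.21270204 -0.00375231] [ 1.79977428e+02 -1.37139445e-02  7.61465869e+01] 0.05277677846938217 [-1.13296253 -0.47408334  3.29338389]
```

View pics/w11.png

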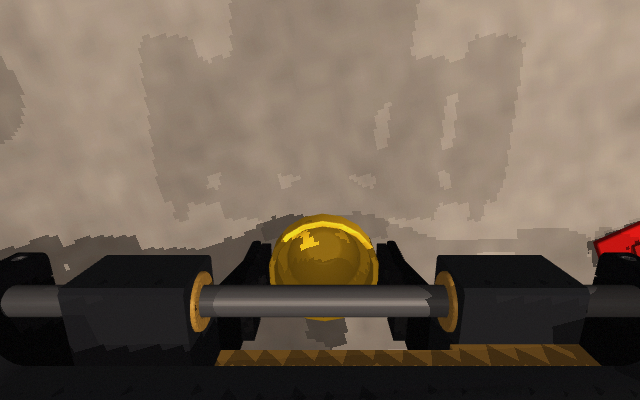

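The grip width is 52.8 mm and falling, the force is 3.3 N upward, and yellow shows below the rod at row 322, which blue did not. It looks tilted, so I'll reopen and inspect.

send_rows([
  [[0, 0, 0], [0, 0, 0], 0.055],
  [[0, 0, 0], [0, 0, 0], 0.06],
  [[0, 0, 0], [0, 0, 0], 0.07],
  [[0, 0, 0], [0, 0, 0], 0.087],
  [[0, 0, 0], [0, 0, 0], 0.087],
])

```text
time_s: 16.03
tool_pos: [0.6346, 0.2128, -0.0044]
tool_rot: [-180.0, 0.0, 76.2]
force: [0.3, -0.0, -0.1]
grip_width: 0.0727
```

send_rows([
  [[0, 0, 0], [0, 0, 0], 0.087],
  [[0, 0, -0.015], [0, 0, 0], 0.087],
  [[0, 0, -0.04], [0, 0, 0], 0.087],
  [[0, 0, -0.07], [0, 0, 0], 0.087],
  [[0, 0, -0.09], [0, 0, 0], 0.087],
])

```text
time_s: 16.45
tool_pos: [0.636, 0.2129, 0.0897]
tool_rot: [179.8, -0.1, 76.1]
force: [0.5, -0.7, 1.3]
grip_width: 0.0867
```

```bash
python3 - <<'E'
from h import *
env.read_camera("top");env.read_camera("top")
c=env.read_camera("wrist"); o=env.get_obs()
print(o['time_s'],o['tool_pos'],o['tool_rot'],o['grip_width'],o['force'])
cv2.imwrite("pics/w12.png",c['pixels'][:,:,::-1])
for b in blobs(c,'yellow',800):
    W=np.array([cast(c,u,v,.034)[:2] for u,v in b[:,0,:]]); e=cv2.minEnclosingCircle((W*1000).astype(np.float32));f=cv2.fitEllipse((W*1000).astype(np.float32))
    print(cv2.boundingRect(b),e,f, local(o,[e[0][0]/1000,e[0][1]/1000,-.003]))
E
```

```text
16.6 [0.63668731 0.21321516 0.08942443] [179.75043443  -0.2012374   76.13624036] 0.08694429048030428 [-0.62233643  0.00997391  0.15900073]
(285, 170, 72, 72) ((635.4675903320312, 213.79527282714844), 27.87091827392578) ((635.6241455078125, 213.66653442382812), (52.99359893798828, 55.03888702392578), 75.96914672851562) [-5.36702548e-05 -1.72575286e-03  9.24181697e-02]
```

View pics/w12.png

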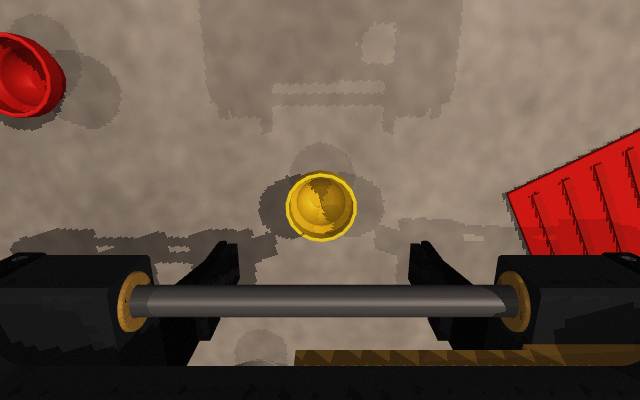

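Yellow is upright again at (321,206), moved about 2 mm. The tips were right at the shoulder edge, so I'll grip 4–5 mm higher on the skirt and settle before closing.

send_rows([
  [[0.0005, 0, 0.02], [0, 0, 0], 0.087],
  [[0.0005, 0, 0.045], [0, 0, 0], 0.087],
  [[0.0005, 0, 0.065], [0, 0, 0], 0.087],
  [[0.0005, 0, 0.078], [0, 0, 0], 0.087],
  [[0.0005, 0, 0.085], [0, 0, 0], 0.087],
])

```text
time_s: 17.02
tool_pos: [0.6327, 0.2126, -0.0021]
tool_rot: [-179.8, 0.2, 76.2]
force: [-0.3, -0.4, 0.2]
grip_width: 0.0868
```

send_rows([
  [[0, 0, 0], [0, 0, 0], 0.087],
  [[0, 0, 0], [0, 0, 0], 0.087],
  [[0, 0, 0], [0, 0, 0], 0.08],
  [[0, 0, 0], [0, 0, 0], 0.075],
  [[0, 0, 0], [0, 0, 0], 0.07],
])

```text
time_s: 17.43
tool_pos: [0.6358, 0.2135, 0.0022]
tool_rot: [179.9, -0.1, 76.1]
force: [-0.1, 0.3, 0.1]
grip_width: 0.0746
```

send_rows([
  [[0, 0, 0], [0, 0, 0], 0.065],
  [[0, 0, 0], [0, 0, 0], 0.06],
  [[0, 0, 0], [0, 0, 0], 0.05],
  [[0, 0, 0], [0, 0, 0], 0.045],
  [[0, 0, 0], [0, 0, 0], 0.045],
], grip_force=10)

```text
time_s: 17.85
tool_pos: [0.6349, 0.2132, 0.001]
tool_rot: [180.0, -0.0, 76.1]
force: [-0.4, -0.8, 0.8]
grip_width: 0.0527
```

send_rows([
  [[0, 0, 0], [0, 0, 0], 0.045],
  [[0, 0, 0], [0, 0, 0], 0.045],
  [[0, 0, 0], [0, 0, 0], 0.045],
  [[0, 0, 0], [0, 0, 0], 0.045],
  [[0, 0, 0], [0, 0, 0], 0.045],
])

```text
time_s: 18.27
tool_pos: [0.6349, 0.2132, 0.001]
tool_rot: [180.0, -0.0, 76.1]
force: [-0.6, -0.6, 1.1]
grip_width: 0.0531
```

```bash
python3 - <<'E'
from h import *
c=env.read_camera("wrist"); o=env.get_obs()
print(o['time_s'],o['tool_pos'],o['tool_rot'],o['grip_width'],o['force'])
cv2.imwrite("pics/w13.png",c['pixels'][:,:,::-1])
E
```

```text
18.3167 [0.63493939 0.21320299 0.00101598] [ 1.79992132e+02 -6.82202322e-03  7.61474869e+01] 0.052803156947088606 [-1.1169538  -0.43582618  2.80865272]
```

View pics/w13.png

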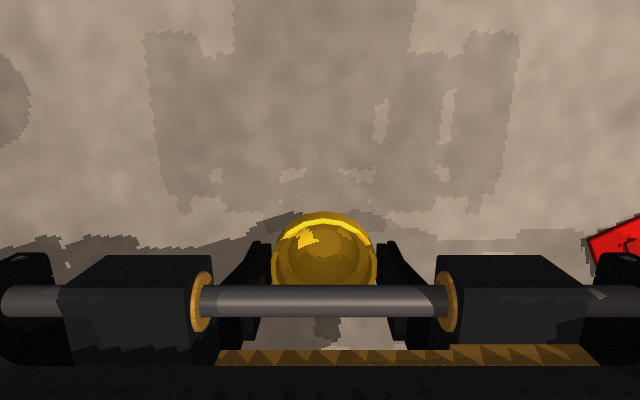

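Gripped at about 53 mm, and nothing shows below the rod this time. Lift 30 mm and check the hold.

send_rows([
  [[0, 0, -0.003], [0, 0, 0], 0.045],
  [[0, 0, -0.008], [0, 0, 0], 0.045],
  [[0, 0, -0.016], [0, 0, 0], 0.045],
  [[0, 0, -0.024], [0, 0, 0], 0.045],
  [[0, 0, -0.03], [0, 0, 0], 0.045],
])

```text
time_s: 18.73
tool_pos: [0.6355, 0.2134, 0.0324]
tool_rot: [179.9, -0.1, 76.1]
force: [0.2, 0.5, -0.4]
grip_width: 0.0528
```

```bash
python3 - <<'E'
from h import *
env.read_camera("top")
c=env.read_camera("wrist"); o=env.get_obs()
print(o['time_s'],o['tool_pos'],o['tool_rot'],o['grip_width'],o['force'])
a=cv2.imread("pics/w5.png")
cv2.imwrite("pics/w14.png",np.vstack([cv2.resize(x[190:340,230:420],None,fx=2.6,fy=2,interpolation=cv2.INTER_CUBIC) for x in(c['pixels'][:,:,::-1],cv2.imread("pics/w6.png"))]))
c=env.read_camera("side");cv2.imwrite("pics/s14.png",cv2.resize(c['pixels'][200:340,140:300,::-1],None,fx=4,fy=4,interpolation=cv2.INTER_CUBIC))
E
```

```text
18.8333 [0.63622884 0.21362468 0.03301183] [ 1.79844683e+02 -1.22875763e-01  7.61460705e+01] 0.05313741891777317 [-0.25977398 -0.47094718 -1.28735811]
```

View pics/w14.png

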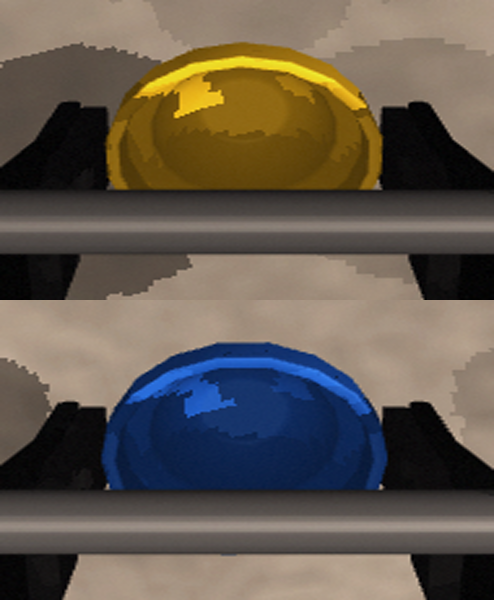

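View pics/s14.png

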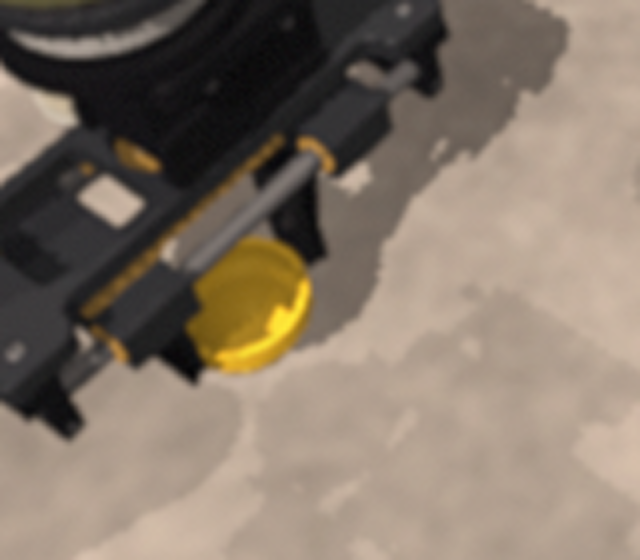

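Yellow is held level; the crop's rim arc at row 45 matches the way blue sat. Raise and carry it to the stack.

send_rows([
  [[0, 0, -0.01], [0, 0, 0], 0.045],
  [[0, 0, -0.03], [0, 0, 0], 0.045],
  [[-0.005, 0.001, -0.055], [0, 0, 0], 0.045],
  [[-0.02, 0.0035, -0.08], [0, 0, 0], 0.045],
  [[-0.045, 0.008, -0.1], [0, 0, 0], 0.045],
])

```text
time_s: 19.3
tool_pos: [0.6317, 0.1713, 0.1328]
tool_rot: [180.0, -0.1, 76.5]
force: [0.8, 0.4, -0.0]
grip_width: 0.0525
```

send_rows([
  [[-0.03, 0.0054, 0], [0, 0, 0], 0.045],
  [[-0.06, 0.0108, 0], [0, 0, 0], 0.045],
  [[-0.09, 0.0162, 0], [0, 0, 0], 0.045],
  [[-0.12, 0.0217, 0], [0, 0, 0], 0.045],
  [[-0.15, 0.0271, 0], [0, 0, 0], 0.045],
])

```text
time_s: 19.72
tool_pos: [0.6218, 0.0141, 0.1313]
tool_rot: [180.0, -0.0, 76.2]
force: [-0.4, 0.3, -0.7]
grip_width: 0.0534
```

send_rows([
  [[-0.03, 0.0054, 0], [0, 0, 0], 0.045],
  [[-0.06, 0.0108, 0], [0, 0, 0], 0.045],
  [[-0.09, 0.0162, 0], [0, 0, 0], 0.045],
  [[-0.12, 0.0217, 0], [0, 0, 0], 0.045],
  [[-0.15, 0.0271, 0], [0, 0, 0], 0.045],
])

```text
time_s: 20.13
tool_pos: [0.6122, -0.138, 0.1313]
tool_rot: [-180.0, -0.0, 76.1]
force: [1.4, 0.1, -1.0]
grip_width: 0.0531
```

send_rows([
  [[-0.03, 0.0054, 0], [0, 0, 0], 0.045],
  [[-0.06, 0.0108, 0], [0, 0, 0], 0.045],
  [[-0.085, 0.0153, 0], [0, 0, 0], 0.045],
  [[-0.103, 0.0186, 0], [0, 0, 0], 0.045],
  [[-0.1117, 0.0202, 0], [0, 0, 0], 0.045],
])

```text
time_s: 20.55
tool_pos: [0.6041, -0.254, 0.1313]
tool_rot: [-180.0, 0.1, 75.9]
force: [-0.5, -0.5, -0.6]
grip_width: 0.0529
```

send_rows([
  [[0, 0, 0.01], [0, 0, 0], 0.045],
  [[0, 0, 0.02], [0, 0, 0], 0.045],
  [[0, 0, 0.03], [0, 0, 0], 0.045],
  [[0, 0, 0.035], [0, 0, 0], 0.045],
  [[0, 0, 0.035], [0, 0, 0], 0.045],
])

```text
time_s: 20.97
tool_pos: [0.6047, -0.2472, 0.0933]
tool_rot: [-179.8, -0.1, 76.3]
force: [-0.1, 0.1, -1.5]
grip_width: 0.0532
```

```bash
python3 - <<'E'
from h import *
env.read_camera("top");env.read_camera("top")
c=env.read_camera("wrist"); cv2.imwrite("pics/w15.png",c['pixels'][:,:,::-1]); 
c=env.read_camera("side");cv2.imwrite("pics/s15.png",cv2.resize(c['pixels'][60:170,240:400,::-1],None,fx=5,fy=5,interpolation=cv2.INTER_CUBIC))
o=env.get_obs()
print(o['time_s'],o['tool_pos'],o['tool_rot'],o['grip_width'],o['force'],local(o,[.6057,-.25,.035]))
E
```

```text
21.1667 [ 0.60600598 -0.24956414  0.0962975 ] [ 1.79953912e+02 -2.98692207e-03  7.61911192e+01] 0.05318119789309389 [-0.71045886  0.5683365   0.3276114 ] [-0.00049949 -0.00024241  0.0612973 ]
```

View pics/w15.png

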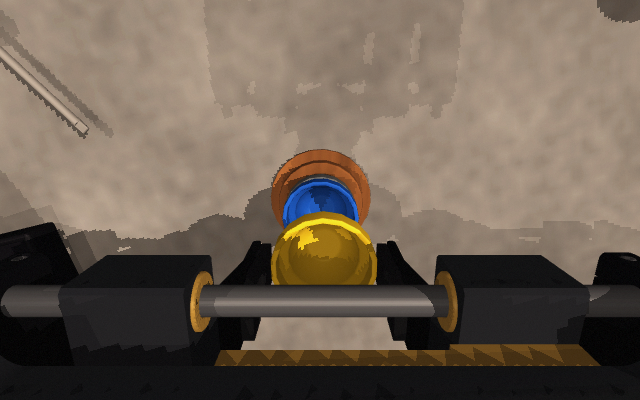

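View pics/s15.png

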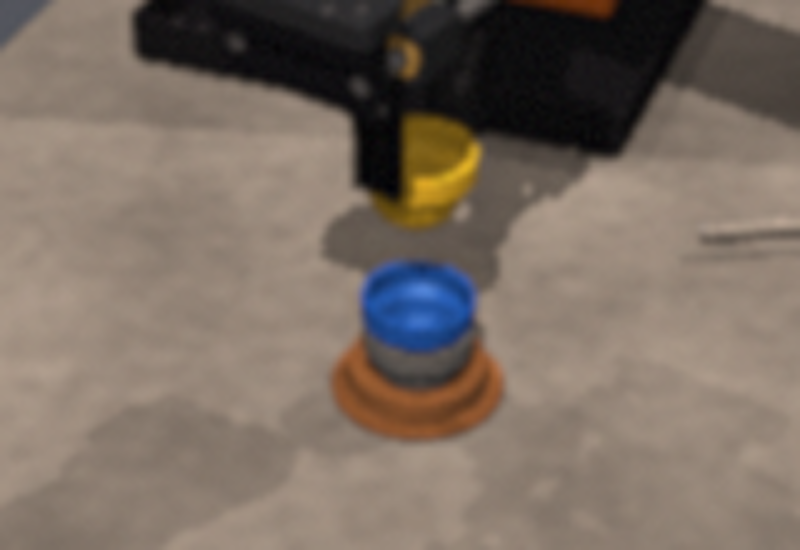

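Yellow is level over the stack at (321,185) in the wrist view, and in the side crop its bottom (418,225) sits above blue's centre (418,305). Descend, slowing near the rim.

send_rows([
  [[-0.0005, 0, 0.007], [0, 0, 0], 0.045],
  [[-0.0005, 0, 0.015], [0, 0, 0], 0.045],
  [[-0.0005, 0, 0.023], [0, 0, 0], 0.045],
  [[-0.0005, 0, 0.029], [0, 0, 0], 0.045],
  [[-0.0005, 0, 0.033], [0, 0, 0], 0.045],
])

```text
time_s: 21.58
tool_pos: [0.6046, -0.2501, 0.0613]
tool_rot: [-179.9, -0.0, 76.1]
force: [0.1, 0.2, -1.0]
grip_width: 0.0527
```

send_rows([
  [[0, 0, 0.003], [0, 0, 0], 0.045],
  [[0, 0, 0.007], [0, 0, 0], 0.045],
  [[0, 0, 0.011], [0, 0, 0], 0.045],
  [[0, 0, 0.014], [0, 0, 0], 0.045],
  [[0, 0, 0.017], [0, 0, 0], 0.045],
])

```text
time_s: 22.0
tool_pos: [0.6055, -0.2504, 0.0456]
tool_rot: [180.0, -0.0, 76.1]
force: [0.5, 0.1, -0.6]
grip_width: 0.0526
```

send_rows([
  [[0, 0, 0.002], [0, 0, 0], 0.045],
  [[0, 0, 0.004], [0, 0, 0], 0.045],
  [[0, 0, 0.006], [0, 0, 0], 0.045],
  [[0, 0, 0.008], [0, 0, 0], 0.045],
  [[0, 0, 0.008], [0, 0, 0], 0.045],
])

```text
time_s: 22.42
tool_pos: [0.6052, -0.2503, 0.0375]
tool_rot: [-180.0, -0.0, 76.2]
force: [0.1, -0.4, 0.0]
grip_width: 0.053
```

send_rows([
  [[0, 0, 0.0007], [0, 0, 0], 0.045],
  [[0, 0, 0.0014], [0, 0, 0], 0.045],
  [[0, 0, 0.002], [0, 0, 0], 0.045],
  [[0, 0, 0.002], [0, 0, 0], 0.045],
  [[0, 0, 0.002], [0, 0, 0], 0.045],
])

```text
time_s: 22.83
tool_pos: [0.6056, -0.2505, 0.0361]
tool_rot: [180.0, -0.0, 76.1]
force: [-0.4, -0.1, 1.2]
grip_width: 0.0525
```

```bash
python3 - <<'E'
from h import *
o=env.get_obs()
print(o['time_s'],o['tool_pos'],o['tool_rot'],o['grip_width'],o['force'])
c=env.read_camera("wrist"); cv2.imwrite("pics/w16.png",c['pixels'][:,:,::-1]); 
c=env.read_camera("side");cv2.imwrite("pics/s16.png",cv2.resize(c['pixels'][60:170,240:400,::-1],None,fx=5,fy=5,interpolation=cv2.INTER_CUBIC))
E
```

```text
22.8333 [ 0.60559293 -0.25050695  0.03613102] [ 1.79970424e+02 -2.49122051e-03  7.61468494e+01] 0.052451178606269674 [-0.38417961 -0.07379872  1.20355697]
```

View pics/s16.png

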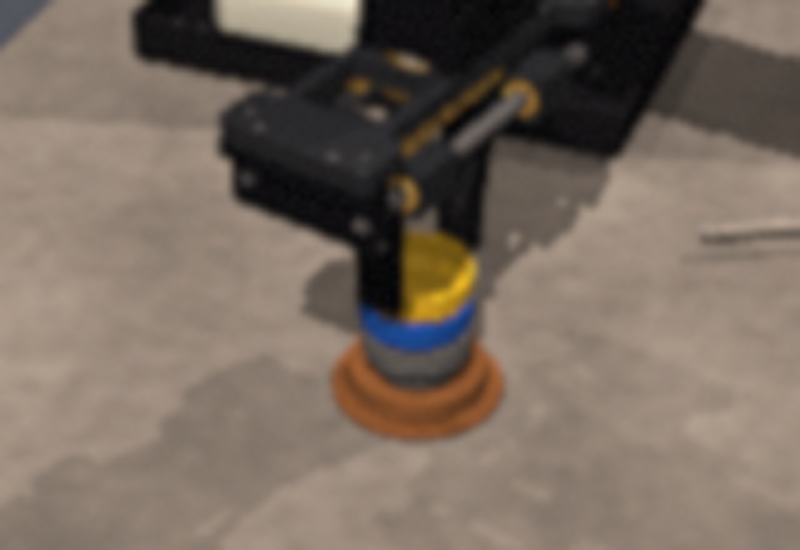

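Yellow is nested in blue with 1.2 N of contact force (yellow at rows 235–320, blue at 300–348). Ease down 1 mm more and release.

send_rows([
  [[0, 0, 0.0005], [0, 0, 0], 0.045],
  [[0, 0, 0.001], [0, 0, 0], 0.045],
  [[0, 0, 0.001], [0, 0, 0], 0.054],
  [[0, 0, 0.001], [0, 0, 0], 0.058],
  [[0, 0, 0.001], [0, 0, 0], 0.065],
])

```text
time_s: 23.35
tool_pos: [0.6051, -0.2502, 0.0344]
tool_rot: [-180.0, -0.0, 76.1]
force: [-1.1, -0.6, -0.9]
grip_width: 0.0594
```

send_rows([
  [[0, 0, 0], [0, 0, 0], 0.08],
  [[0, 0, 0], [0, 0, 0], 0.087],
  [[0, 0, 0], [0, 0, 0], 0.087],
  [[0, 0, 0], [0, 0, 0], 0.087],
  [[0, 0, -0.01], [0, 0, 0], 0.087],
])

```text
time_s: 23.77
tool_pos: [0.6038, -0.2496, 0.043]
tool_rot: [-179.8, -0.0, 76.1]
force: [-0.4, 0.5, 0.2]
grip_width: 0.0852
```

send_rows([
  [[0, 0, -0.02], [0, 0, 0], 0.087],
  [[0, 0, -0.04], [0, 0, 0], 0.087],
  [[0, 0.015, -0.06], [0, 0, 0], 0.087],
  [[0, 0.045, -0.08], [0, 0, 0], 0.087],
  [[0, 0.08, -0.09], [0, 0, 0], 0.087],
])

```text
time_s: 24.18
tool_pos: [0.6844, -0.2704, 0.14]
tool_rot: [179.7, -0.0, 76.1]
force: [0.8, -2.3, 0.4]
grip_width: 0.0869
```

send_rows([
  [[0, 0, 0], [0, 0, 0], 0.087],
  [[0, 0, 0], [0, 0, 0], 0.087],
  [[0, 0, 0], [0, 0, 0], 0.087],
  [[0, 0, 0], [0, 0, 0], 0.087],
  [[0, 0, 0], [0, 0, 0], 0.087],
])

```text
time_s: 24.6
tool_pos: [0.6819, -0.2695, 0.1349]
tool_rot: [-180.0, -0.0, 76.1]
force: [0.1, 0.6, -0.0]
grip_width: 0.0873
```

```bash
python3 - <<'E'
from h import *
o=env.get_obs()
print(o['time_s'],o['tool_pos'],o['tool_rot'],o['force'],o['grip_width'])
c=env.read_camera("wrist");cv2.imwrite("pics/w17.png",c['pixels'][:,:,::-1])
for k,z in (('yellow',.066),('blue',.048)):
  for b in blobs(c,k,100):
    W=np.array([cast(c,u,v,z)[:2] for u,v in b[:,0,:]]); e=cv2.minEnclosingCircle((W*1000).astype(np.float32))
    print(k,cv2.boundingRect(b),e)
c=env.read_camera("side");cv2.imwrite("pics/s17.png",cv2.resize(c['pixels'][60:170,240:400,::-1],None,fx=5,fy=5,interpolation=cv2.INTER_CUBIC))
for b in blobs(c,'red'): print('red side',cv2.boundingRect(b))
c=env.read_camera("top")
for b in blobs(c,'red'): print('red top',cv2.boundingRect(b))
E
```

```text
24.6 [ 0.6818706  -0.26954795  0.13485144] [-1.79953997e+02 -3.21244483e-02  7.60964413e+01] [ 0.11229025  0.58318543 -0.00155415] 0.08728351333248333
yellow (285, 61, 76, 79) ((605.7167358398438, -250.1006317138672), 27.12495994567871)
red side (0, 359, 130, 41)
red side (311, 216, 30, 28)
red side (417, 96, 38, 12)
red top (525, 262, 32, 44)
red top (298, 216, 24, 24)
red top (28, 53, 143, 131)
```

View pics/s17.png

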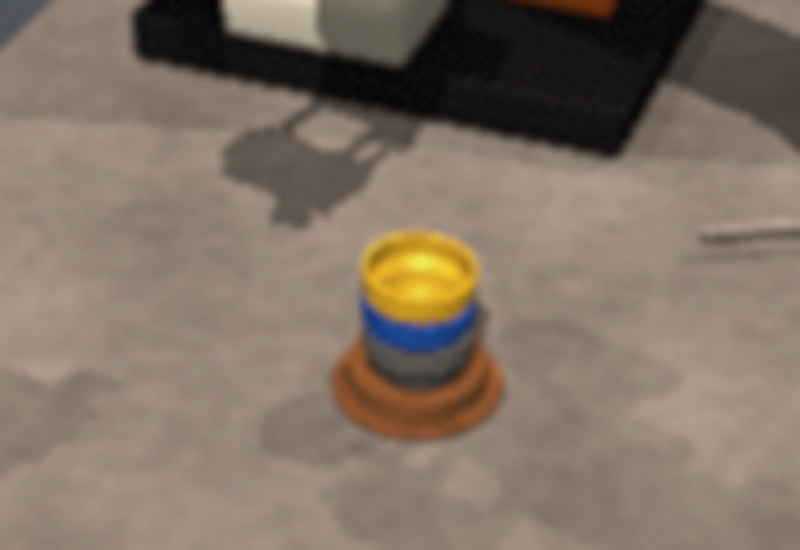

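View pics/w17.png

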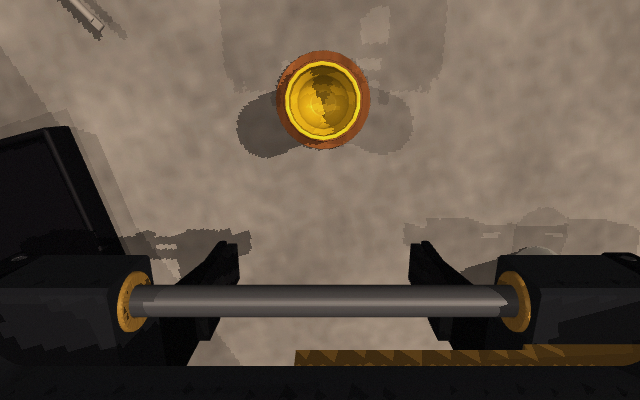

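The side crop shows an even, level stack in the ring stand: yellow (rows 233–322), blue (300–350) and grey. In the wrist view yellow is centred at (323,100) inside the orange ring. Red's bounding boxes are the same as at the start, and the gripper is clear, so I'll hand it in.

```bash
python3 - <<'E'
from cell import env
print(env.sign_off(), env.get_obs()['time_s'])
E
```

```text
the job is handed in; nothing more can be done
the job is handed in; nothing more can be done
```

The covers are stacked as asked: blue seated in grey, yellow seated in blue, both released and level by eye in the side view. I handed the job in at about 25 s; the hand-in gave no verdict.

**Last checks:**
- **Alignment:** the wrist camera put grey at (605.4, −250.1) mm, blue at (605.6, −249.7) mm and yellow at (605.7, −250.1) mm, so all three lie within 1 mm of one axis. Blue was measured before yellow went in.
- **Heights:** I did not measure seating height directly. The arm's release heights fit about 15 mm per cover.
- **Red cover:** its outline was identical to the start in both the top and side views.
- **Gripper:** it was open and well clear of everything at hand-in.

**What disagreed or failed on the way:**
- **Finger length:** the visible finger ends sit about 26–29 mm above the reported TCP. My first close on blue at the stated geometry missed above the rim without touching it, so I corrected the depth from the image.
- **Yellow grasp:** the first grip was too low, at the shoulder edge, and tilted the cover slightly. I let go, it righted itself about 2 mm away, and I gripped it again about 5 mm higher.
- **Camera agreement:** the top and side cameras differed from the wrist camera by up to about 3–4 mm for blue and yellow, a bit more than the stated 2 mm. I used the wrist camera for placing.

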